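# Clamp the solar lantern in its sliding holder

### The arm

A 6-joint arm with a two-finger parallel gripper is mounted at the origin on the work surface. World frame = base frame: x ahead of the robot, y to its left, z up, the work surface at z = 0. Lengths are in m, angles in rad, forces in N, time in s.
With the tool pointing down it reaches from about 0.25 to 0.725 m from the base axis. Payload 4 kg.
Tool frame: the origin (TCP) lies at the very end of the fingers, on their centre line; the grasp point (between the pads) lies 19 mm behind it; y points along the fingers, z is the direction in which the jaws open and shut, and the axes are right-handed (so a half turn about y gives the same grasp; the last joint's range is limited). The gripper opens to 85 mm and grips with 20 to 120 N. Pads are 22 mm wide; open, the fingers measure 114 mm over their backs; the gripper's body (76 mm by 85 mm) begins 54 mm behind the grasp point. The pads swing forward as they close: fully open they stand 13 mm farther back than shut.
Start: joints at [-1.218, 0.241, 0.005, 1.335, 0, 1.571], TCP at [0.173, -0.469, 0.231] pointing down, gripper open.
Joint ranges: [-2.72, 2.72], [-1.05, 1.87], [-1.09, 1.28], [-1.99, 2.15], [-1.42, 1.44], [-3.14, 3.14]. Speed limits (rad/s): [2.79, 2.79, 3.14, 3.14, 3.14, 3.14].

### API

Orientations are given as a unit quaternion [x, y, z, w].
In Python, from workcell import bot gives the robot as it stands. The module is installed in compiled form; this text tells all that it offers.
- The arm moves only by the tool move_arm, never from a script. Its argument "increments" is a list of rows, each an object with "grip": the closure, from 0 (fully open) to 1 (shut); "linear": the shift along the tool's x, y, z scaled (see below), a list of three; "twist": the turn about the tool's y scaled (see below). A call has exactly 5 rows; each row shifts and turns the pose as measured when the row begins, along the tool's axes as they then stand; what a row does not reach is not made up. The controller multiplies each number of a shift by 0.2 m and each number of a turn by 2 rad. A row lasts 1/10 s, in which the tool goes at most 50 mm and 8.59 degrees, less where a joint would pass 70% of its speed; a pose out of reach is approached as far as the arm can. A call with a number of a shift or a turn outside -1 to 1 is refused whole. A call with a gripper value outside its range is refused whole. The fingers move at their own pace and stop on an object; the grip force is fixed at half the most. Time passes only in rows, so rows that do not move let the fingers close, or fill a call up. It gives the time, the measured TCP pose, the force and the opening at its end, in the units of the state.
- bot.get_obs(): the state, without advancing time (a new reading comes with each control period).
- bot.camera(name): name is "scene" or "top"; returns (picture, depth): 400x640x3 uint8, blue, green, red; 400x640 float32, m along the optical axis (not along the pixel's ray), 0 where there is no reading.
- bot.camera_params(name): a dict with "camera_matrix" (3x3 intrinsics, pixels), "rvec" (rotation vector, rad) and "tvec" (3), from world to camera coordinates, as OpenCV has them. Camera axes: x right, y down, z forward; pixel columns grow to the right and rows downward; lengths in m; the calibration is good to about 2 mm. A picture is of the moment at which its call begins. camera_params takes no time and is no camera call.
- bot.job_done(): hands the job in, once; it reports no verdict.
The state is a dict: "clock": time; "joint_pos": joint angles; "joint_vel": joint speeds; "tau": joint torques, N m; "eef_pos": TCP position; "tool_rot": TCP orientation; "ft_force": force on the tool from outside, world axes, zero at the start; "ft_torque": the same for the moment, N m; "grip_width": finger opening in m.
Only numpy, scipy, OpenCV 4.12 (cv2) and the standard library are available. Lean on these libraries where they do the work, as an engineer would, in place of code of your own. Each camera call takes 0.05 s, during which the arm holds its last target. There are 200 camera calls.

### The job

The solar lantern is standing loose in its wooden holder. Undo the clamp knob on the sliding stop, slide the stop along its rail until it has pushed the lantern fully home against the holder's fixed cheek and holds it snug between the two, then turn the knob tight again and let go. Push gently, keep the lantern upright, and leave the other things on the slab where they are.

Things in the scene. Friction and masses are not known exactly. Their poses are not given: they have to be found in the camera images.
- holder: the fixed lantern holder: a wooden board 100 x 340 x 18 mm on the slab. Origin on the slab under its middle line; y runs along the board towards the fixed cheek; the board spans y -180 to +160 mm, x -50 to +50 mm. A flat steel rail 30 mm wide, 6 mm high, lies along it from y = -173 to -3 mm; the sliding stop rides on it
- cheek_face (a point): centre of the inner face of the fixed cheek, an upright wooden plate 90 mm wide across the board's end, at holder y = +130 mm; this point is 41 mm above the slab, the cheek's top 73 mm. y points away from the lantern
- stop (a joint): position of the sliding stop along the rail in m, 0 to 0.11, growing towards the cheek (holder's +y). Jaw face at holder y = joint - 44 mm. With the lantern (84 mm) snug against the cheek it reads 0.090. Freed, the stop slides with 2 to 3 N (plus 1 to 6 N to push the lantern); clamped, it holds against 20 N or more
- stop_face (a point): centre of the sliding stop's jaw face, 41 mm above the slab; y points towards the cheek. The stop is of dark wood: an upright jaw plate 84 mm wide, 10 mm thick, top 62 mm above the slab, joined by an arm to a block (52 x 56 mm, top 47 mm above the slab) that rides the rail. The knob's axis stands on the block, 90 mm behind this point (towards -y)
- clamp (a joint): angle of the clamp knob in rad, 0 (fully undone) to 1.4 (end of travel), growing clockwise seen from above. Below 0.7 the stop is free; from about 0.9 the clamp begins to grip; above 1.15 it is tight. It starts tight (1.22 to 1.38) and stays where it is left. Turning takes 0.05 to 0.35 N m. The bar lies across the rail at 0 and nearly along it at 1.4
- clamp_grip (a point): middle of the clamp knob's grip bar, on its vertical axis, 73 mm above the slab. The bar is 46 mm long (x axis here, turns with the knob), 12 mm thick (y) and 26 mm high, from 59 to 85 mm above the slab, 12 mm clear of the block: pinch its 12 mm from above. It travels with the stop and can be held while the stop is slid
- lantern: tall solar lantern, 0.3 to 0.6 kg, standing loose on the holder's board between jaw and cheek: round base 84 mm in diameter and 60 mm high, clear middle, round cap with a panel, wire bail up to 199 mm above its underside. Origin at the centre of its underside, z up. It starts 10 to 30 mm away from the cheek
- cup: small hard silicone cup, 70 mm across, 65 mm high; leave alone. Origin at the centre of its underside
- tin: aluminium tin with its hinged lid shut, 73 x 103 x 39 mm; leave alone. Origin at the centre of its underside
- comb: wooden comb lying flat, 150 x 43 x 6 mm; leave alone. Origin on its underside, near its middle
- battery_holder: plastic battery holder with three cells, 62 x 70 x 18 mm; leave alone. Origin at the centre of its underside

How it is judged:
By the outcome, as a careful person would: the job done as asked, in the order asked, and still so for the second after the job is handed in, with the robot touching nothing.
It also fails if it takes over 48 s, if anything falls off the work surface, if the arm or the gripper's body presses on something with over 40 N, if the wrist force passes 120 N, or if a joint passes its speed limit or range.

## Working session

There is one attempt and no reset: what is moved stays moved. The work goes in short steps, Python scripts to look and compute and a tool call to move; the robot and the scene stay as the last step left them, time stands still between calls to the robot, and variables do not carry over. Pictures are saved under pics/ and viewed, about 8 in all and at most 12, crops included, and the job is handed in when it is done.

Besides the shell and the picture viewer there is one more tool, called after "Emit:" as name([rows], argument=value, ...), one row to a line, values as JSON. move_arm: Moves the arm, as the interface text tells. Its arguments: {"type":"object","properties":{"increments":{"type":"array"}},"required":["increments"]}

```bash
mkdir -p pics; cat > h.py <<'E'
import numpy as np, cv2
from workcell import bot
from scipy.spatial.transform import Rotation as R
def cam(n):
    p=bot.camera_params(n); K=np.array(p["camera_matrix"]); Rm=cv2.Rodrigues(np.array(p["rvec"],float))[0]; t=np.array(p["tvec"],float).ravel()
    return K,Rm,t
def ray(n,uv,z):
    K,Rm,t=cam(n); c=-Rm.T@t; d=Rm.T@np.linalg.inv(K)@np.array([uv[0],uv[1],1.]); return c+d*(z-c[2])/d[2]
def proj(n,P):
    K,Rm,t=cam(n); q=K@(Rm@np.array(P,float)+t); return q[:2]/q[2]
def cloud(n,D):
    K,Rm,t=cam(n); v,u=np.mgrid[:D.shape[0],:D.shape[1]]
    q=np.stack([u,v,np.ones_like(u)],-1)@np.linalg.inv(K).T*D[...,None]
    return (q-t)@Rm
E
python3 - <<'E'
from h import *
for n in("scene","top"):
    im,D=bot.camera(n); cv2.imwrite(f"pics/{n}0.png",im); np.save(n+"0.npy",D)
    K,Rm,t=cam(n); print(n,K[0,0],-Rm.T@t)
o=bot.get_obs(); print(o); print(R.from_quat(o["tool_rot"]).as_matrix().round(3))
E
```

```text
scene 419.4730692404085 [1.13229171 0.44338272 0.50558995]
top 431.2793216456452 [0.55928511 0.03792805 0.8803191 ]
{'clock': 0.1, 'joint_pos': array([-1.21799750e+00,  2.41342740e-01,  3.89075551e-03,  1.33515555e+00,
       -1.44978794e-05,  1.57079655e+00]), 'joint_vel': array([-0.00048776, -0.00131666,  0.00377998,  0.00094492,  0.00168018,
        0.00042043]), 'tau': array([ 1.05424610e-03, -3.73136473e+01,  2.53010488e+01,  1.08562427e-02,
        2.39929676e-05, -1.75645431e-05]), 'eef_pos': array([ 0.17257477, -0.46870674,  0.23051153]), 'tool_rot': array([-0.12420464,  0.69676309, -0.69550405,  0.1239698 ]), 'ft_force': array([ 0.91513606, -0.65253674, -0.02324652]), 'ft_torque': array([-0.02610296,  0.05572604,  0.00301259]), 'grip_width': 0.08567420968456886}
[[-0.938 -0.001  0.346]
 [-0.346  0.002 -0.938]
 [ 0.    -1.    -0.002]]
```

View pics/scene0.png

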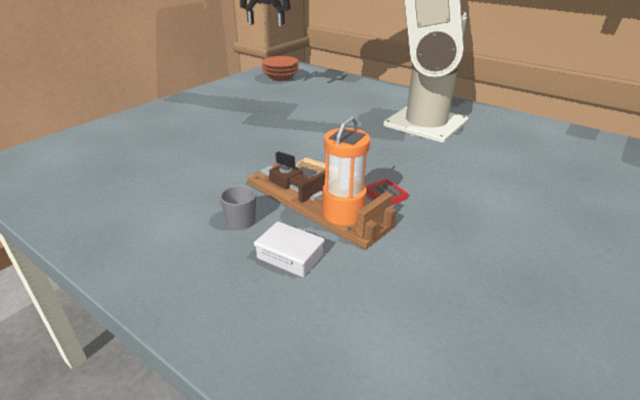

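View pics/top0.png

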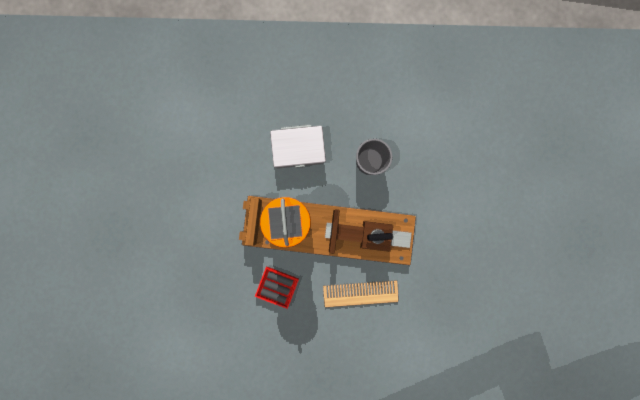

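The top view shows the cheek at about (253,221), the lantern cap at (285,222), the jaw at (334,231) and the knob bar at (380,237). The comb is at (360,294), the cup at (374,157), the battery holder at (277,288) and the tin at (298,146).

```bash
python3 - <<'E'
from h import *
im=cv2.imread("pics/top0.png"); D=np.load("top0.npy"); P=cloud("top",D)
hsv=cv2.cvtColor(im,cv2.COLOR_BGR2HSV)
roi=np.zeros(D.shape,bool); roi[190:275,235:425]=1
z=P[...,2]
b=roi&(z>.010)&(z<.03)&(D>0)
r=cv2.minAreaRect(np.argwhere(roi&(z>.010)&(D>0))[:,::-1].astype(np.float32)); 
q=P[b][:,:2]; rr=cv2.minAreaRect(q.astype(np.float32)); print("board",rr, cv2.boxPoints(rr).round(4).tolist())
k=roi&(z>.075)&(z<.095); k[:,:350]=0
q=P[k]; rr=cv2.minAreaRect(q[:,:2].astype(np.float32)); print("knob",k.sum(),rr,q.mean(0),cv2.boxPoints(rr).round(4).tolist())
j=roi&(z>.055)&(z<.07); j[:,:320]=0; j[:,345:]=0
q=P[j]; rr=cv2.minAreaRect(q[:,:2].astype(np.float32)); print("jaw",j.sum(),rr,q.mean(0),cv2.boxPoints(rr).round(4).tolist())
c=roi&(z>.063)&(z<.08); c[:,262:]=0
q=P[c]; rr=cv2.minAreaRect(q[:,:2].astype(np.float32)); print("cheek",c.sum(),rr,q.mean(0),cv2.boxPoints(rr).round(4).tolist())
c=roi&(z>.13)&(hsv[...,0]<15)&(hsv[...,1]>200);q=P[c];print("cap",q.mean(0),q.max(0),q.min(0), cv2.minEnclosingCircle(q[:,:2].astype(np.float32)))
s=cv2.resize(im[180:280,230:430],None,fx=4,fy=4,interpolation=cv2.INTER_CUBIC); cv2.imwrite("pics/crop0.png",s)
E
```

```text
board ((0.516250491142273, 0.0025089532136917114), (0.341910719871521, 0.15171582996845245), 84.02870178222656) [[0.4230000078678131, -0.15960000455379486], [0.5738999843597412, -0.1754000037908554], [0.609499990940094, 0.16459999978542328], [0.4586000144481659, 0.18039999902248383]]
knob 161 ((0.5322158932685852, -0.09303907305002213), (0.011899709701538086, 0.04491657391190529), 5.388772964477539) [ 0.53243226 -0.09302714  0.08423083] [[0.5242000222206116, -0.07119999825954437], [0.5284000039100647, -0.11599999666213989], [0.5401999950408936, -0.11479999870061874], [0.5360000133514404, -0.07010000199079514]]
jaw 237 ((0.5408945679664612, -0.008983189240098), (0.010073351673781872, 0.08380293846130371), 84.12529754638672) [ 0.54113606 -0.0088471   0.06169059] [[0.49869999289512634, -0.009700000286102295], [0.582099974155426, -0.018300000578165054], [0.5831000208854675, -0.008299999870359898], [0.49970000982284546, 0.0003000000142492354]]
cheek 435 ((0.5572733283042908, 0.14603856205940247), (0.0161305982619524, 0.08948467671871185), 83.94232940673828) [0.55691185 0.14550365 0.07268264] [[0.511900007724762, 0.14270000159740448], [0.6008999943733215, 0.13330000638961792], [0.6025999784469604, 0.1492999941110611], [0.5135999917984009, 0.15880000591278076]]
cap [0.54084761 0.06217736 0.19631938] [0.58485391 0.1056879  0.8803191 ] [0.51694744 0.03708444 0.18081426] ((0.5549434423446655, 0.07480369508266449), 0.04007958248257637)
```

View pics/crop0.png

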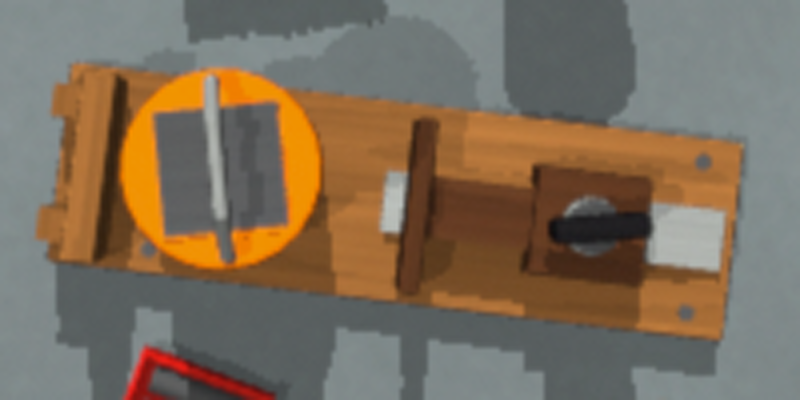

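Emit:
move_arm([
  {"grip":0,"linear":[-0.2,0,-0.1],"twist":0},
  {"grip":0,"linear":[-0.2,0,-0.1],"twist":0},
  {"grip":0,"linear":[-0.2,0,-0.1],"twist":0},
  {"grip":0,"linear":[-0.2,0,-0.1],"twist":0},
  {"grip":0,"linear":[-0.2,0,-0.1],"twist":0},
])

```text
clock: 0.6
eef_pos: [0.3266, -0.3047, 0.2276]
tool_rot: [-0.12, 0.699, -0.695, 0.118]
ft_force: [0.9, -0.8, -0.1]
grip_width: 0.0855
```

Emit:
move_arm([
  {"grip":0,"linear":[-0.2,0,-0.1],"twist":0},
  {"grip":0,"linear":[-0.2,0,-0.1],"twist":0},
  {"grip":0,"linear":[-0.2,0,-0.1],"twist":0},
  {"grip":0,"linear":[-0.2,0,-0.1],"twist":0},
  {"grip":0,"linear":[-0.2,0,-0.1],"twist":0},
])

```text
clock: 1.1
eef_pos: [0.4858, -0.1356, 0.2261]
tool_rot: [-0.121, 0.699, -0.695, 0.117]
ft_force: [-0.2, -1.5, 0.3]
grip_width: 0.0855
```

Emit:
move_arm([
  {"grip":0.3,"linear":[0,0,0],"twist":-0.07},
  {"grip":0.3,"linear":[0,0,0],"twist":-0.07},
  {"grip":0.3,"linear":[0,0,0],"twist":-0.07},
  {"grip":0.3,"linear":[0,0,0],"twist":-0.07},
  {"grip":0.3,"linear":[0,0,0],"twist":-0.07},
])

```text
clock: 1.6
eef_pos: [0.489, -0.128, 0.2223]
tool_rot: [-0.365, 0.611, -0.602, 0.361]
ft_force: [-0.9, -0.1, -0.2]
grip_width: 0.0597
```

```bash
cat > st.py <<'E'
from h import *
import sys
o=bot.get_obs(); M=R.from_quat(o["tool_rot"]).as_matrix(); p=o["eef_pos"]
yaw=np.degrees(np.arctan2(M[1,2],M[0,2]))
print("t",round(o["clock"],2),"p",p.round(4),"yaw",yaw.round(2),"tilt",M[2].round(3),"j",o["joint_pos"].round(3),"F",o["ft_force"].round(1),"T",o["ft_torque"].round(2),"w",round(o["grip_width"],4))
if len(sys.argv)>4:
    T=np.array([float(x) for x in sys.argv[1:4]]); y=float(sys.argv[4])
    print("lin total",(M.T@(T-p)/.2).round(4),"twist total",round(-np.radians(y-yaw)/2,4))
E
python3 st.py 0.5322 -0.0932 0.2 5.4
```

```text
t 1.6 p [ 0.489  -0.128   0.2223] yaw -28.21 tilt [-0.001 -1.    -0.014] j [-0.259  0.266  0.015  1.333  0.004  1.804] F [-0.9 -0.1 -0.2] T [-0.05 -0.04 -0.02] w 0.0597
lin total [-0.2556  0.1105  0.1096] twist total -0.2933
```

Emit:
move_arm([
  {"grip":0.3,"linear":[-0.05,0.02,0.02],"twist":-0.07},
  {"grip":0.3,"linear":[-0.05,0.02,0.02],"twist":-0.07},
  {"grip":0.3,"linear":[-0.05,0.02,0.02],"twist":-0.07},
  {"grip":0.3,"linear":[-0.05,0.02,0.02],"twist":-0.06},
  {"grip":0.3,"linear":[-0.03,0.02,0],"twist":0},
])

```text
clock: 2.1
eef_pos: [0.5136, -0.0873, 0.1995]
tool_rot: [0.519, -0.488, 0.476, -0.515]
ft_force: [1.0, 0.5, 1.0]
grip_width: 0.0597
```

```bash
python3 st.py 0.5322 -0.0932 0.12 5.4
```

```text
t 2.1 p [ 0.5136 -0.0873  0.1995] yaw 3.98 tilt [-0.009 -1.    -0.016] j [-0.171  0.311  0.017  1.294  0.005  1.33 ] F [1.  0.5 1. ] T [-0.02  0.    0.02] w 0.0597
lin total [0.0393 0.3957 0.097 ] twist total -0.0124
```

Emit:
move_arm([
  {"grip":0.3,"linear":[0.01,0.08,0.03],"twist":-0.012},
  {"grip":0.3,"linear":[0.01,0.1,0.03],"twist":0},
  {"grip":0.3,"linear":[0.01,0.1,0.03],"twist":0},
  {"grip":0.3,"linear":[0.01,0.09,0.01],"twist":0},
  {"grip":0.3,"linear":[0,0,0],"twist":0},
])

```text
clock: 2.6
eef_pos: [0.5312, -0.0918, 0.121]
tool_rot: [0.523, -0.486, 0.472, -0.517]
ft_force: [-0.7, 0.5, 0.3]
grip_width: 0.0598
```

```bash
python3 st.py 0.5322 -0.0932 0.056 5.4; python3 - <<'E'
from h import *
for n,(a,b,c,d) in {"top":(180,300,300,440),"scene":(90,250,230,430)}.items():
    im,D=bot.camera(n); cv2.imwrite(f"pics/{n}1.png",cv2.resize(im[a:b,c:d],None,fx=3,fy=3))
a,b=cv2.imread("pics/top1.png"),cv2.imread("pics/scene1.png"); h=max(a.shape[0],b.shape[0])
a=cv2.copyMakeBorder(a,0,h-a.shape[0],0,0,0); b=cv2.copyMakeBorder(b,0,h-b.shape[0],0,0,0)
o=np.hstack([a,b]);cv2.imwrite("pics/both1.png",cv2.resize(o,None,fx=.78,fy=.78)); print(o.shape)
E
```

```text
t 2.6 p [ 0.5312 -0.0918  0.121 ] yaw 4.71 tilt [-0.01  -1.    -0.019] j [-0.174  0.405 -0.06   1.127  0.005  1.315] F [-0.7  0.5  0.3] T [ 0.07  0.06 -0.  ] w 0.0598
lin total [0.0104 0.3247 0.0108] twist total -0.006
(480, 1020, 3)
```

View pics/both1.png

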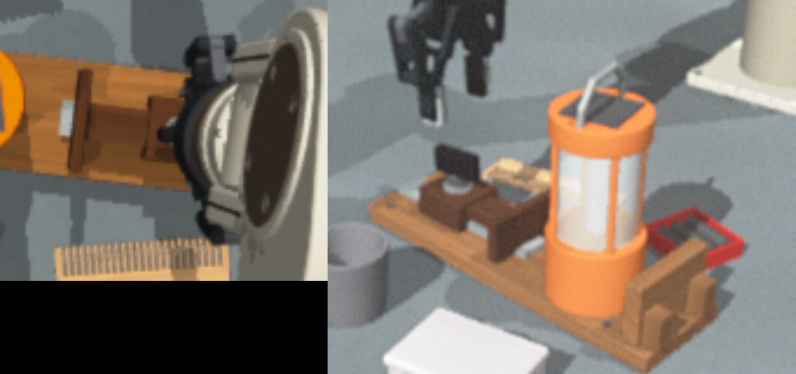

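The open fingers stand above the knob bar, one on each side: the bar is at about (457,160) in the scene crop, with the fingertips at (430,110) and (478,85). I'll go down and grasp it.

Emit:
move_arm([
  {"grip":0.3,"linear":[0.005,0.1,0.005],"twist":-0.005},
  {"grip":0.3,"linear":[0.005,0.1,0.005],"twist":0},
  {"grip":0.3,"linear":[0,0.09,0],"twist":0},
  {"grip":0.3,"linear":[0,0.03,0],"twist":0},
  {"grip":0.3,"linear":[0,0,0],"twist":0},
])

```text
clock: 3.2
eef_pos: [0.5388, -0.0943, 0.0656]
tool_rot: [-0.521, 0.479, -0.475, 0.522]
ft_force: [-0.4, 0.2, -0.4]
grip_width: 0.06
```

```bash
python3 st.py 0.5322 -0.0932 0.056 5.4
```

```text
t 3.2 p [ 0.5388 -0.0943  0.0656] yaw 5.08 tilt [-0.005 -1.    -0.002] j [-0.176  0.461 -0.132  0.981  0.005  1.306] F [-0.4  0.2 -0.4] T [ 0.01  0.05 -0.02] w 0.06
lin total [-0.0083  0.0482 -0.0324] twist total -0.0028
```

Emit:
move_arm([
  {"grip":0.3,"linear":[-0.005,0.025,-0.025],"twist":0},
  {"grip":0.3,"linear":[-0.003,0.02,-0.01],"twist":0},
  {"grip":0.3,"linear":[0,0,0],"twist":0},
  {"grip":0.6,"linear":[0,0,0],"twist":0},
  {"grip":0.6,"linear":[0,0,0],"twist":0},
])

```text
clock: 3.7
eef_pos: [0.5336, -0.0936, 0.0602]
tool_rot: [-0.519, 0.477, -0.478, 0.524]
ft_force: [0.0, 0.5, 0.9]
grip_width: 0.0344
```

```bash
python3 st.py 0.5322 -0.0932 0.057 5.4
```

```text
t 3.7 p [ 0.5336 -0.0936  0.0602] yaw 5.04 tilt [-0.004 -1.     0.004] j [-0.176  0.453 -0.161  0.953  0.005  1.307] F [0.  0.5 0.9] T [-0.06  0.02 -0.01] w 0.0344
lin total [-0.0026  0.0159 -0.0067] twist total -0.0032
```

Emit:
move_arm([
  {"grip":0.6,"linear":[-0.002,0.016,-0.006],"twist":-0.003},
  {"grip":0.6,"linear":[0,0,0],"twist":0},
  {"grip":1,"linear":[0,0,0],"twist":0},
  {"grip":1,"linear":[0,0,0],"twist":0},
  {"grip":1,"linear":[0,0,0],"twist":0},
])

```text
clock: 4.2
eef_pos: [0.5319, -0.0938, 0.0598]
tool_rot: [-0.521, 0.475, -0.476, 0.525]
ft_force: [3.9, 0.5, -8.8]
grip_width: 0.0104
```

```bash
python3 st.py 0.5322 -0.0932 0.057 5.4
```

```text
t 4.2 p [ 0.5319 -0.0938  0.0598] yaw 5.42 tilt [-0.002 -1.     0.005] j [-0.176  0.45  -0.167  0.949  0.003  1.3  ] F [ 3.9  0.5 -8.8] T [ 0.04 -0.52  0.13] w 0.0104
lin total [-0.0028  0.0139  0.002 ] twist total 0.0001
```

Emit:
move_arm([
  {"grip":1,"linear":[0,0,0],"twist":-0.03},
  {"grip":1,"linear":[0,0,0],"twist":-0.05},
  {"grip":1,"linear":[0,0,0],"twist":-0.05},
  {"grip":1,"linear":[0,0,0],"twist":-0.05},
  {"grip":1,"linear":[0,0,0],"twist":-0.05},
])

```text
clock: 4.7
eef_pos: [0.5318, -0.0939, 0.0594]
tool_rot: [-0.619, 0.339, -0.34, 0.622]
ft_force: [-0.1, 0.8, 2.0]
grip_width: 0.0113
```

```bash
python3 st.py 0.5322 -0.0932 0.058 67
```

```text
t 4.7 p [ 0.5318 -0.0939  0.0594] yaw 32.65 tilt [-0.    -1.     0.005] j [-0.177  0.451 -0.167  0.949  0.003  0.824] F [-0.1  0.8  2. ] T [ 0.04  0.21 -0.27] w 0.0113
lin total [-0.0017  0.0069  0.0036] twist total -0.2998
```

Emit:
move_arm([
  {"grip":1,"linear":[0,0,0],"twist":-0.06},
  {"grip":1,"linear":[0,0,0],"twist":-0.06},
  {"grip":1,"linear":[0,0,0],"twist":-0.06},
  {"grip":1,"linear":[0,0,0],"twist":-0.06},
  {"grip":1,"linear":[0,0,0],"twist":-0.06},
])

```text
clock: 5.2
eef_pos: [0.5317, -0.094, 0.0594]
tool_rot: [-0.693, 0.132, -0.134, 0.696]
ft_force: [-0.2, -0.3, 2.0]
grip_width: 0.0108
```

```bash
python3 st.py 0.5380 -0.0391 0.058 67; python3 - <<'E'
from h import *
im,D=bot.camera("scene"); cv2.imwrite("pics/s2.png",cv2.resize(im[110:260,220:420],None,fx=4,fy=4))
E
```

```text
t 5.2 p [ 0.5317 -0.094   0.0594] yaw 68.27 tilt [ 0.002 -1.     0.004] j [-0.177  0.452 -0.166  0.95   0.004  0.202] F [-0.2 -0.3  2. ] T [ 0.02  0.23 -0.17] w 0.0108
lin total [-0.0725  0.0078  0.2665] twist total 0.0111
```

View pics/s2.png

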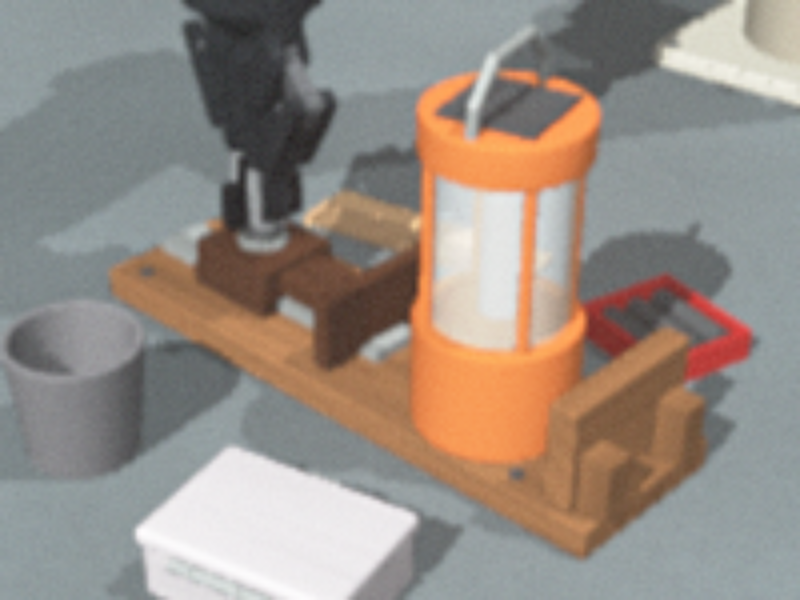

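The knob has turned about 63° and now lies nearly across the rail; the cup, the tin and the other objects haven't moved. Next I'll slide the stop, fast at first and slower near contact.

Emit:
move_arm([
  {"grip":1,"linear":[-0.005,0,0.02],"twist":0},
  {"grip":1,"linear":[-0.01,0,0.035],"twist":0},
  {"grip":1,"linear":[-0.01,0,0.035],"twist":0},
  {"grip":1,"linear":[-0.01,0,0.035],"twist":0},
  {"grip":1,"linear":[-0.005,0,0.02],"twist":0},
])

```text
clock: 5.75
eef_pos: [0.5349, -0.0638, 0.0594]
tool_rot: [0.694, -0.134, 0.136, -0.694]
ft_force: [-0.4, -2.7, 2.2]
grip_width: 0.0107
```

```bash
python3 st.py 0.5381 -0.0349 0.059 68
```

```text
t 5.75 p [ 0.5349 -0.0638  0.0594] yaw 68.01 tilt [ 0.002 -1.    -0.   ] j [-0.118  0.45  -0.169  0.949 -0.001  0.265] F [-0.4 -2.7  2.2] T [-0.4   0.42  0.16] w 0.0107
lin total [-0.0392  0.0017  0.1402] twist total 0.0001
```

Emit:
move_arm([
  {"grip":1,"linear":[-0.005,0,0.015],"twist":0},
  {"grip":1,"linear":[-0.005,0,0.015],"twist":0},
  {"grip":1,"linear":[-0.005,0,0.015],"twist":0},
  {"grip":1,"linear":[-0.005,0,0.015],"twist":0},
  {"grip":1,"linear":[-0.005,0,0.015],"twist":0},
])

```text
clock: 6.25
eef_pos: [0.5365, -0.0475, 0.0594]
tool_rot: [0.695, -0.134, 0.136, -0.693]
ft_force: [0.1, -4.3, 0.0]
grip_width: 0.0108
```

```bash
python3 st.py 0.5381 -0.0349 0.059 68
```

```text
t 6.25 p [ 0.5365 -0.0475  0.0594] yaw 67.98 tilt [ 0.004 -1.    -0.003] j [-0.086  0.449 -0.171  0.948 -0.004  0.298] F [ 0.1 -4.3  0. ] T [-0.87  0.19  0.26] w 0.0108
lin total [-0.0164  0.0016  0.0616] twist total -0.0002
```

Emit:
move_arm([
  {"grip":1,"linear":[-0.003,0,0.012],"twist":0},
  {"grip":1,"linear":[-0.003,0,0.012],"twist":0},
  {"grip":1,"linear":[-0.003,0,0.01],"twist":0},
  {"grip":1,"linear":[-0.003,0,0.01],"twist":0},
  {"grip":1,"linear":[-0.002,0,0.008],"twist":0},
])

```text
clock: 6.75
eef_pos: [0.5376, -0.0379, 0.0594]
tool_rot: [0.696, -0.134, 0.137, -0.692]
ft_force: [-1.4, -4.2, 1.5]
grip_width: 0.011
```

```bash
python3 st.py 0.5381 -0.0349 0.059 68
```

```text
t 6.75 p [ 0.5376 -0.0379  0.0594] yaw 67.86 tilt [ 0.005 -1.    -0.006] j [-0.066  0.45  -0.17   0.949 -0.007  0.32 ] F [-1.4 -4.2  1.5] T [-0.76  0.32  0.2 ] w 0.011
lin total [-0.0032  0.0017  0.0147] twist total -0.0012
```

Continuing in steps of about 1.5 mm, watching for the force to rise.

Emit:
move_arm([
  {"grip":1,"linear":[-0.002,0,0.007],"twist":0},
  {"grip":1,"linear":[-0.002,0,0.007],"twist":0},
  {"grip":1,"linear":[-0.002,0,0.007],"twist":0},
  {"grip":1,"linear":[-0.002,0,0.007],"twist":0},
  {"grip":1,"linear":[-0.001,0,0.005],"twist":0},
])

```text
clock: 7.25
eef_pos: [0.5379, -0.0348, 0.0594]
tool_rot: [0.699, -0.135, 0.138, -0.688]
ft_force: [-0.0, -7.2, 2.5]
grip_width: 0.0109
```

```bash
python3 st.py 0.5381 -0.0349 0.059 68; python3 - <<'E'
from h import *
im,D=bot.camera("top"); a=cv2.resize(im[180:280,230:380],None,fx=4,fy=4)
im2,D2=bot.camera("scene"); b=cv2.resize(im2[150:250,290:410],None,fx=4,fy=4)
o=np.zeros((400,1080,3),np.uint8);o[:,:600]=a;o[:,600:]=b;cv2.imwrite("pics/b3.png",cv2.resize(o,None,fx=.74,fy=.74))
P=cloud("top",D);z=P[...,2];v,u=np.mgrid[:400,:640]
d=np.array([.105,.9945])
for nm,m in {"jaw":(z>.055)&(z<.07)&(u>285)&(u<345)&(v>190)&(v<260),"cheek":(z>.063)&(z<.08)&(u<265)&(u>235)&(v>190)&(v<260)}.items():
    rr=cv2.minAreaRect(P[m][:,:2].astype(np.float32)); print(nm,m.sum(),rr,np.array(rr[0])@d)
E
```

```text
t 7.25 p [ 0.5379 -0.0348  0.0594] yaw 67.68 tilt [ 0.007 -1.    -0.014] j [-0.056  0.45  -0.169  0.95  -0.016  0.334] F [-0.  -7.2  2.5] T [-1.06  0.36  0.17] w 0.0109
lin total [0.0011 0.0019 0.0002] twist total -0.0028
jaw 243 ((0.547270655632019, 0.05177692696452141), (0.013798585161566734, 0.08295353502035141), 83.99955749511719) 0.10895557270757854
cheek 222 ((0.5572213530540466, 0.14618000388145447), (0.01644314080476761, 0.08939609676599503), 84.01042938232422) 0.20388425593078136
```

View pics/b3.png

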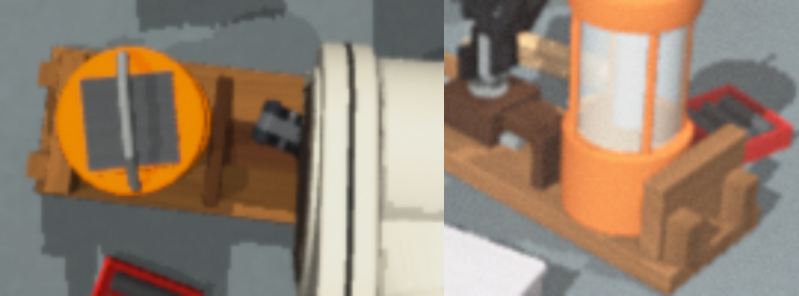

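Emit:
move_arm([
  {"grip":1,"linear":[-0.002,0,0.008],"twist":0},
  {"grip":1,"linear":[-0.002,0,0.008],"twist":0},
  {"grip":1,"linear":[-0.002,0,0.008],"twist":0},
  {"grip":1,"linear":[-0.002,0,0.008],"twist":0},
  {"grip":1,"linear":[-0.002,0,0.008],"twist":0},
])

```text
clock: 7.85
eef_pos: [0.5379, -0.0348, 0.0594]
tool_rot: [0.704, -0.138, 0.141, -0.682]
ft_force: [-0.6, -10.3, 2.2]
grip_width: 0.0107
```

```bash
python3 st.py 0.5381 -0.0349 0.059 68
```

```text
t 7.85 p [ 0.5379 -0.0348  0.0594] yaw 67.22 tilt [ 0.011 -1.    -0.029] j [-0.047  0.452 -0.167  0.952 -0.031  0.35 ] F [ -0.6 -10.3   2.2] T [-1.22  0.19  0.23] w 0.0107
lin total [ 0.0011  0.0021 -0.0003] twist total -0.0068
```

Pushing to 10 N moved it no further, so the lantern is home. I'll tighten the knob and keep a light push on.

Emit:
move_arm([
  {"grip":1,"linear":[-0.002,0,0.006],"twist":0.05},
  {"grip":1,"linear":[-0.002,0,0.006],"twist":0.055},
  {"grip":1,"linear":[-0.003,0,0.005],"twist":0.055},
  {"grip":1,"linear":[-0.0035,0,0.005],"twist":0.055},
  {"grip":1,"linear":[-0.004,0,0.0045],"twist":0.055},
])

```text
clock: 8.35
eef_pos: [0.538, -0.0348, 0.0594]
tool_rot: [0.639, -0.322, 0.334, -0.613]
ft_force: [-1.3, -10.3, 1.7]
grip_width: 0.0106
```

```bash
python3 st.py 0.5381 -0.0349 0.059 6
```

```text
t 8.35 p [ 0.538  -0.0348  0.0594] yaw 34.65 tilt [ 0.032 -0.999 -0.024] j [-0.042  0.452 -0.166  0.953 -0.04   0.923] F [ -1.3 -10.3   1.7] T [-0.92  0.2   0.18] w 0.0106
lin total [0.0004 0.0022 0.0002] twist total 0.25
```

Emit:
move_arm([
  {"grip":1,"linear":[-0.0045,0,0.004],"twist":0.05},
  {"grip":1,"linear":[-0.005,0,0.003],"twist":0.05},
  {"grip":1,"linear":[-0.004,0,0.002],"twist":0.05},
  {"grip":1,"linear":[-0.003,0,0.001],"twist":0.05},
  {"grip":1,"linear":[0,0,0],"twist":0.05},
])

```text
clock: 8.85
eef_pos: [0.5379, -0.035, 0.0598]
tool_rot: [0.531, -0.47, 0.49, -0.507]
ft_force: [-0.7, -5.3, 1.6]
grip_width: 0.0107
```

```bash
python3 st.py 0.5381 -0.0349 0.059 6
```

```text
t 8.85 p [ 0.5379 -0.035   0.0598] yaw 4.49 tilt [ 0.044 -0.999 -0.005] j [-0.04   0.452 -0.166  0.953 -0.044  1.452] F [-0.7 -5.3  1.6] T [-0.16  0.13  0.31] w 0.0107
lin total [-0.0007  0.0039  0.0008] twist total -0.0132
```

Emit:
move_arm([
  {"grip":1,"linear":[0,0,0],"twist":0},
  {"grip":0.4,"linear":[0,0,0],"twist":0},
  {"grip":0.4,"linear":[0,0,0],"twist":0},
  {"grip":0.4,"linear":[0,0,0],"twist":0},
  {"grip":0.4,"linear":[0,0,0],"twist":0},
])

```text
clock: 9.35
eef_pos: [0.5379, -0.0312, 0.0592]
tool_rot: [0.529, -0.472, 0.488, -0.509]
ft_force: [0.3, 0.4, -0.2]
grip_width: 0.0512
```

Emit:
move_arm([
  {"grip":0.4,"linear":[0,-0.1,0],"twist":0},
  {"grip":0.4,"linear":[0,-0.15,0],"twist":0},
  {"grip":0.4,"linear":[0,-0.2,0],"twist":0},
  {"grip":0.4,"linear":[0,-0.2,0],"twist":0},
  {"grip":0.4,"linear":[0,-0.2,0],"twist":0},
])

```text
clock: 9.85
eef_pos: [0.533, -0.0226, 0.2261]
tool_rot: [0.533, -0.477, 0.482, -0.506]
ft_force: [2.7, -0.6, -0.2]
grip_width: 0.0512
```

```bash
python3 st.py 0.45 -0.3 0.25 4.5
```

```text
t 9.85 p [ 0.533  -0.0226  0.2261] yaw 4.56 tilt [ 0.03  -0.999 -0.024] j [-0.024  0.326  0.106  1.372 -0.033  1.468] F [ 2.7 -0.6 -0.2] T [ 0.04 -0.1   0.02] w 0.0512
lin total [ 1.3525 -0.0662 -0.5264] twist total 0.0005
```

Clear of the knob. I'll back away to the side and check.

Emit:
move_arm([
  {"grip":0.4,"linear":[0.2,0,-0.08],"twist":0},
  {"grip":0.4,"linear":[0.22,0,-0.08],"twist":0},
  {"grip":0.4,"linear":[0.22,0,-0.08],"twist":0},
  {"grip":0.4,"linear":[0.22,0,-0.08],"twist":0},
  {"grip":0.4,"linear":[0.2,0,-0.08],"twist":0},
])

```text
clock: 10.35
eef_pos: [0.4774, -0.2395, 0.2424]
tool_rot: [0.532, -0.468, 0.482, -0.515]
ft_force: [0.1, -0.0, 0.6]
grip_width: 0.0512
```

Emit:
move_arm([
  {"grip":0.4,"linear":[0.1,0,-0.05],"twist":0},
  {"grip":0.4,"linear":[0.1,0,-0.05],"twist":0},
  {"grip":0.4,"linear":[0,0,0],"twist":0},
  {"grip":0.4,"linear":[0,0,0],"twist":0},
  {"grip":0.4,"linear":[0,0,0],"twist":0},
])

```text
clock: 10.85
eef_pos: [0.4589, -0.2865, 0.2433]
tool_rot: [0.529, -0.47, 0.484, -0.514]
ft_force: [0.8, -0.9, -0.5]
grip_width: 0.0512
```

```bash
python3 st.py; python3 - <<'E'
from h import *
im,D=bot.camera("top"); cv2.imwrite("pics/t4.png",im); a=cv2.resize(im[110:310,230:430],None,fx=2,fy=2)
im2,_=bot.camera("scene"); b=cv2.resize(im2[100:300,210:410],None,fx=2,fy=2)
cv2.imwrite("pics/b4.png",np.hstack([a,b]))
P=cloud("top",D);z=P[...,2];v,u=np.mgrid[:400,:640];d=np.array([.105,.9945]);w=(v>190)&(v<270)
for nm,m in {"jaw":(z>.055)&(z<.07)&(u>306)&(u<325)&w,"cheek":(z>.063)&(z<.08)&(u<265)&(u>235)&w,"knob":(z>.076)&(z<.095)&(u>330)&(u<400)&w}.items():
    rr=cv2.minAreaRect(P[m][:,:2].astype(np.float32)); print(nm,m.sum(),rr,np.array(rr[0])@d)
i0=cv2.imread("pics/top0.png"); df=cv2.absdiff(i0,im).max(2)
for nm,(x0,x1,y0,y1) in dict(tin=(268,328,122,170),cup=(354,394,137,177),comb=(320,402,278,310),batt=(254,302,265,309)).items(): print(nm,(df[y0:y1,x0:x1]>50).sum())
E
```

```text
t 10.85 p [ 0.4589 -0.2865  0.2433] yaw 5.07 tilt [ 0.029 -1.    -0.003] j [-0.544  0.306  0.124  1.374 -0.025  0.938] F [ 0.8 -0.9 -0.5] T [ 0.04  0.   -0.02] w 0.0512
jaw 16 ((0.5774508118629456, 0.04203135892748833), (0.020922454074025154, 0.0019091805443167686), 0.8647834658622742) 0.10243252169899641
cheek 218 ((0.5572628974914551, 0.1462012678384781), (0.01587974838912487, 0.08961772918701172), 84.35640716552734) 0.20390976510196926
knob 157 ((0.5383849143981934, -0.0346822515130043), (0.01111077331006527, 0.046207625418901443), 0.97417813539505) 0.022038916882127522
tin 0
cup 0
comb 1
batt 41
```

View pics/b4.png

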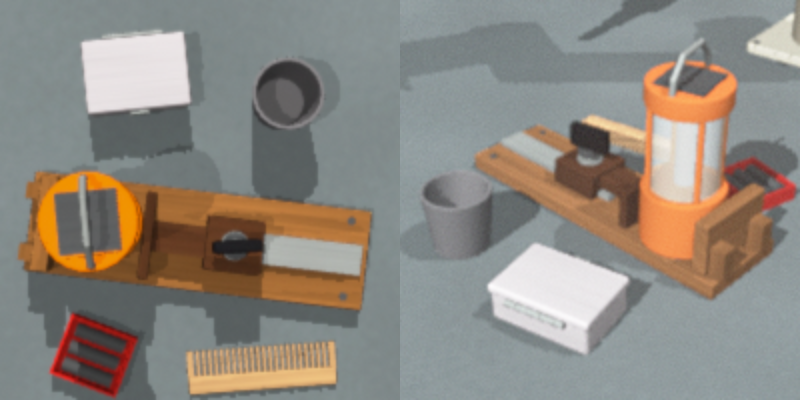

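The lantern stands upright between jaw and cheek, with the knob bar nearly along the rail. I'll check whether the changed pixels at the battery holder are only the lantern's moved shadow, then hand in.

```bash
python3 - <<'E'
from h import *
for f in("top0","t4"):
    h=cv2.cvtColor(cv2.imread(f"pics/{f}.png"),cv2.COLOR_BGR2HSV)[260:312,250:306]
    m=((h[...,0]<8)|(h[...,0]>172))&(h[...,1]>150)&(h[...,2]>60); print(m.sum(),cv2.minAreaRect(np.argwhere(m)[:,::-1].astype(np.float32)))
print(bot.job_done())
E
```

```text
582 ((26.44329833984375, 27.247421264648438), (35.17994689941406, 32.45170593261719), 21.037511825561523)
584 ((26.417522430419922, 27.31443214416504), (35.17994689941406, 32.3081169128418), 21.037511825561523)
the job is handed in; nothing more can be done
None
```

The lantern is now snug against the fixed cheek with the clamp tight, and I handed the job in at about 11 s on the robot clock. No verdict was reported.

**What I did**
- **Undo:** I pinched the knob bar and turned it about 63° anticlockwise, to roughly 0.27 rad.
- **Slide:** I held the knob and moved the stop about 59 mm, slowly near the end. The force then rose from about 4 N to 10 N with no further movement.
- **Tighten:** I turned the knob back tight under a light push, let go, and drew the arm clear.

**Last checks**
- **Stop position:** the top camera puts the knob axis 173.9 mm from the cheek face, which is a joint reading of about 0.090, as wanted.
- **Lantern:** the last pictures show it upright between jaw and cheek.
- **Other things:** tin, cup and comb are unchanged from the first picture. The battery holder's region showed 41 changed pixels, but its outline hasn't moved, so I take them to be the lantern's shadow.

**Where checks disagreed**
- **Knob angle:** the gripper's turn gives about 1.38 rad. A coarse camera fit gives about 1.45, which is past the 1.4 end of travel, so I put that down to pixel noise. Both are well above the 1.15 needed for tight.
- **Jaw position:** the last direct jaw measurement caught only 16 pixels because the lantern cap hid most of it. I used the knob position instead.

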